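# Swing the waffle maker shut and snap its catch

### The arm

A 6-joint arm with a two-finger parallel gripper is mounted at the origin on the work surface. World frame = base frame: x ahead of the robot, y to its left, z up, the work surface at z = 0. Lengths are in m, angles in rad, forces in N, time in s.
With the tool pointing down it reaches from about 0.25 to 0.775 m from the base axis. Payload 8.9 kg.
Tool frame: the origin (TCP) lies on the centre line of the jaws, within the pads' length; the fingertips stand 8 mm ahead of it and the grasp point (between the pads) lies 11 mm behind it (arm.tips_ahead is the distance from the TCP to the fingertips, in m); z points along the fingers, y is the direction in which the jaws open and shut (so a half turn about z gives the same grasp; the last joint's range is limited). The gripper opens to 85 mm and grips with 20 to 120 N. Pads are 22 mm wide; open, the fingers measure 114 mm over their backs; the gripper's body (76 mm by 85 mm) begins 54 mm behind the grasp point. The pads swing forward as they close: fully open they stand 13 mm farther back than shut.
Start: joints at [1.082, 0.291, -0.153, 1.127, 0, 1.431], TCP at [0.18, 0.493, 0.239] pointing down, gripper open.
Joint ranges: [-2.52, 2.52], [-0.91, 1.74], [-1.3, 1.37], [-1.96, 2.02], [-1.52, 1.47], [-3.14, 3.14]. Speed limits (rad/s): [2.22, 2.22, 2.79, 3.14, 3.14, 3.14].

### API

Orientations are given as a unit quaternion [w, x, y, z].
In Python, from cell import sensors, camera, ticket, arm gives the robot as it stands. The module is installed in compiled form; this text tells all that it offers.
- The arm moves only by the tool drive_tool, never from a script. Its argument "increments" is a list of rows, each a list of 3 entries, a list of its own where there are three numbers: the opening in per cent of the stroke, from 0 (shut) to 100 (fully open), then the shift along the tool's x, y, z in m, then the turn, a rotation vector about the tool's x, y, z in rad. In form: [[fingers, [tx, ty, tz], [ax, ay, az]], ...]. A call has 1 to 12 rows; each row shifts and turns the commanded pose from where the row before left it, along the tool's axes as they then stand; what a row does not reach is not made up. A row lasts 1/8 s, in which the tool goes at most 62.5 mm and 10.7 degrees, less where a joint would pass 70% of its speed; a pose out of reach is approached as far as the arm can. A call is refused whole if a number of a shift passes 0.0625 or a number of a turn 0.188, either way. A call with a gripper value outside its range is refused whole. The fingers move at their own pace and stop on an object; "force" is the grip in N (left out, the last holds). Time passes only in rows, so rows that do not move let the fingers close. It gives the time, the measured TCP pose, the force and the opening at its end, in the units of the state.
- sensors.observe(): the state, without advancing time (a new reading comes with each control period).
- camera(name): name is "scene" or "top" or "wrist"; returns a dict with "color" (384x512x3 uint8, red, green, blue), "range_z" (384x512 float32, m along the optical axis (not along the pixel's ray), 0 where there is no reading), "mtx" (3x3 intrinsics, pixels), "R" (3x3) and "t" (3): a world point X has camera coordinates R X + t. Camera axes: x right, y down, z forward; pixel columns grow to the right and rows downward; lengths in m; the calibration is good to about 2 mm. A picture is of the moment at which its call begins.
- ticket.job_done(): hands the job in, once; it reports no verdict.
The state is a dict: "time": time; "joints": joint angles; "qd": joint speeds; "tau": joint torques, N m; "eef_pos": TCP position; "tool_rot": TCP orientation; "wrist_force": force on the tool from outside, world axes, zero at the start; "torque": the same for the moment, N m; "opening": opening from 0.0 (shut) to 1.0 (fully open).
Only numpy, scipy, OpenCV 4.12 (cv2) and the standard library are available. Lean on these libraries where they do the work, as an engineer would, in place of code of your own. Each camera call takes 0.05 s, during which the arm holds its last target. There are 200 camera calls.

### The job

Close the waffle maker: from behind, push its open lid gently over past upright until it goes by itself, then keep off it so that its own weight swings it down onto the catch. Then press down firmly on the red pad at the lid's free end until the catch snaps and the lid is fully shut, keep that firm pressure on for about a second without forcing it (stay under 20 N), then let go. Leave everything else on the counter where it is.

Things in the scene. Friction and masses are not known exactly. Their poses are not given: they have to be found in the camera images.
- iron: Black waffle maker, fixed on a steel stand 4 to 44 mm high (250 x 215 mm). Origin on the stand's top, z up; heights here are above it. Block: 230 mm (x) by y = -85 to +105 mm, top at 98 mm. The lid's hinge line runs along x at y = +90, z = 100 mm. A grey catch housing (50 mm wide, top at 86 mm) stands on the other side, at y = -104 to -126 mm.
- lid (a joint): Lid angle, rad: 0 = fully shut (hard stop), 1.57 = upright, at most 1.88 (leaning over the +y side; starts at 1.66 to 1.86, may sag to the stop). The hinge is stiff and damped: the lid stays put near upright and must be pushed on (a few newtons near its free edge) until it leaves the pusher, between 1.4 and 1.0 rad; then it falls by itself in 1 to 3 s.
- lid_hinge (a point): Middle of the hinge line. The lid is a flat black plate, 220 mm wide along the hinge, 185 mm from hinge to free edge, its outer face 21 mm above the hinge line when shut, 0.3 to 0.5 kg. Open, it stands up and its steel-faced outer side with the red pad looks towards the iron's +y. Never press the lowered lid with over 22 N, nor knock the raised lid: touch it slowly.
- lid_press (a point): Centre of the red pad (70 x 34 mm) on the lid's outer face, 157 mm from the hinge; z points out of that face (up when shut), y towards the hinge. With the lid shut it is at (0, -67, 121.5) mm in the iron's frame.
- lid_edge (a point): Middle of the lid's free edge on the outer face, 185 mm from the hinge line.
- catch: Sprung steel roller (10 mm) in the catch housing under the lid's free edge. The fallen lid rests ajar on it at about 0.06 rad. Snapping past it takes 8 to 11 N down on the red pad, easing after the first millimetres; below about 0.015 rad it draws the lid shut and holds it.
- spatula: Kitchen spatula, 240 mm long, lying flat on the counter off the waffle maker's catch side; not to be moved.
- spoon: Spoon, 170 mm long, lying on the counter; not to be moved.
- cup: White paper cup, 76 mm wide, 95 mm tall, standing past the waffle maker's +x end; not to be moved.
- syrup: Amber syrup bottle, 60 mm wide, 170 mm tall; not to be moved.
- jam: Red jam jar with a yellow cap, 66 mm wide, 85 mm tall; not to be moved.
- plate: White plate, 210 mm wide, 22 mm high; not to be moved.
- mug: Blue mug, 80 mm wide, 90 mm tall; not to be moved.

How it is judged:
On the way, in this order (a step that is already met when the one before it is completed fails the run):
1. the lid is pushed over past upright (angle below 1.4 rad) (value of joint lid below 1.4 rad).
2. the lid has fallen onto its catch by itself: angle below 0.2 rad, at rest, not touched by the robot (value of joint lid below 0.2 rad and velocity of joint lid between -0.05 and 0.05 rad/s and not (contact force between any of the fingers, the arm and lid above 0.2 N)), for 0.2 s.
3. the lid is pressed fully shut (below 0.015 rad) and kept pressed with at least 5 N for 0.6 s (value of joint lid below 0.015 rad and contact force between any of the fingers, the arm and lid above 5 N), for 0.6 s.
At the end, for the whole second after the job is handed in: The lid is fully shut and held by its catch (angle below 0.015 rad), the robot is off it, and the spatula, spoon, cup, syrup, jam, plate and mug are within 25 mm of where they started (value of joint lid below 0.015 rad and distance of each of spatula, spoon, cup, syrup, jam, plate, mug from where it was at the start of the episode below 0.025 m and not (contact force between any of the fingers, the arm and lid above 0.2 N)); the robot touches nothing.
It fails at once if the robot presses the lowered lid (below 0.3 rad) with more than 30 N (summed over the fingertips) (value of joint lid below 0.3 rad and contact force between any of the fingers, the arm and lid above 30 N).
It fails at once if the robot knocks the raised lid (above 0.3 rad) with more than 40 N (value of joint lid above 0.3 rad and contact force between any of the fingers, the arm and lid above 40 N).
It fails at once if the robot still touches the lid while it is well on its way down (angle 0.25 to 0.9 rad): it must fall shut by its own weight (value of joint lid between 0.25 and 0.9 rad and contact force between any of the fingers, the arm and lid above 0.3 N).
It fails at once if a bystander (spatula, spoon, cup, syrup, jam, plate, mug) is shifted by more than 25 mm (distance of any of spatula, spoon, cup, syrup, jam, plate, mug from where it was at the start of the episode above 0.025 m).
It also fails if it takes over 62 s, if anything falls off the work surface, if the arm or the gripper's body presses on something with over 40 N, if the wrist force passes 120 N, or if a joint passes its speed limit or range.

## Working session

There is one attempt and no reset: what is moved stays moved. The work goes in short steps, Python scripts to look and compute and a tool call to move; the robot and the scene stay as the last step left them, time stands still between calls to the robot, and variables do not carry over. Pictures are saved under pics/ and viewed, about 8 in all and at most 12, crops included, and the job is handed in when it is done.

Besides the shell and the picture viewer there is one more tool, called after "Call:" by a JSON object that holds its "api" and its "payload". drive_tool: Moves the arm, as the interface text tells. Its arguments: {"type":"object","properties":{"increments":{"type":"array"},"force":{"type":"number"}},"required":["increments"]}

```bash
mkdir -p pics; cat > h.py <<'E'
import numpy as np, cv2
from cell import sensors, camera, ticket, arm
def shot(n,f):
    c=camera(n); cv2.imwrite('pics/'+f,c['color'][:,:,::-1]); np.savez('pics/'+f+'.npz',**c); return c
def cloud(c):
    z=c['range_z']; v,u=np.indices(z.shape); K=c['mtx']
    P=np.stack([(u-K[0,2])/K[0,0]*z,(v-K[1,2])/K[1,1]*z,z],-1)
    return (P-c['t'])@c['R']
E
python3 - <<'E'
from h import *
s=sensors.observe(); print({k:np.round(v,3) for k,v in s.items()}, arm.tips_ahead)
a=shot('scene','s1.png');b=shot('top','t1.png')
cv2.imwrite('pics/both.png',cv2.resize(np.hstack([a['color'],b['color']])[:,:,::-1],(800,300)))
for c in (a,b): print(np.round(-c['R'].T@c['t'],3), np.round(c['R'],2).tolist())
E
```

```text
{'time': np.float64(0.0), 'joints': array([ 1.082,  0.291, -0.154,  1.127, -0.   ,  1.432]), 'qd': array([ 0.   ,  0.002,  0.001, -0.   ,  0.002,  0.001]), 'tau': array([ 2.0000e-03, -5.3714e+01,  3.3137e+01,  1.6000e-02,  0.0000e+00,
       -0.0000e+00]), 'eef_pos': array([0.18 , 0.493, 0.239]), 'tool_rot': array([-0.   ,  0.174,  0.985, -0.001]), 'wrist_force': array([ 0.69 , -0.015, -0.507]), 'torque': array([ 0.014,  0.011, -0.047]), 'opening': np.float64(0.996)} 0.008
[1.124 0.002 0.911] [[-0.01, 1.0, -0.02], [0.81, 0.0, -0.59], [-0.58, -0.02, -0.81]]
[ 0.319 -0.014  1.382] [[0.01, -1.0, 0.0], [-0.98, -0.01, -0.2], [0.2, -0.0, -0.98]]
```

View pics/s1.png

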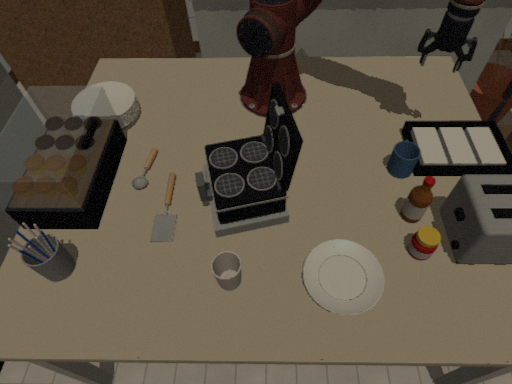

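View pics/t1.png

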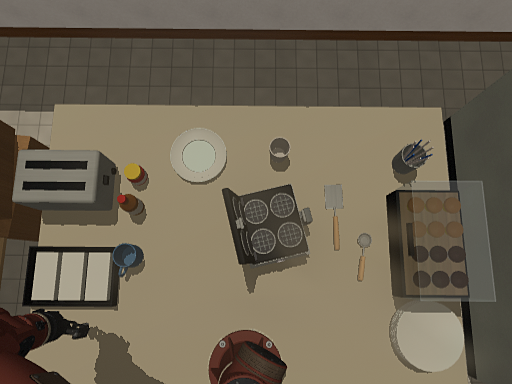

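The scene shows the iron's block at around (245,180) in the scene view, with the lid standing on its world +y side (285,140). In the top view, the hinge is on the left at about (240,230) and the catch at about (307,215). The cup, plate, mug, syrup and spatula are all well clear. Next I'll fit the iron's pose and the lid angle from the clouds.

```bash
python3 - <<'E'
from h import *
from scipy.optimize import least_squares
C=[np.load(f'pics/{n}1.png.npz') for n in 'st']
W=[cloud(c) for c in C]
s,t=W
m=np.zeros(t.shape[:2],bool); m[180:270,215:315]=1
T=t[m]; col=C[1]['color'][m]
top=T[(abs(T[:,2]-.142)<.006)]
r=cv2.minAreaRect(top[:,:2].astype(np.float32)); print('blocktop',r, len(top), np.median(top[:,2]))
m=np.zeros(s.shape[:2],bool); m[80:235,195:305]=1
S=s[m]; top=S[abs(S[:,2]-.142)<.006]
r=cv2.minAreaRect(top[:,:2].astype(np.float32)); print('blocktop s',r,len(top),cv2.boxPoints(r).round(3).tolist())
A=S[(S[:,2]>.17)&(S[:,0]>.2)]; B=T[(T[:,2]>.17)&(T[:,0]>.2)]
for n,L in(('s',A),('t',B),('both',np.vstack([A,B]))):
    c=np.median(L,0); u,d,v=np.linalg.svd(L-L.mean(0),full_matrices=0)
    print(n,len(L),L.mean(0).round(3),'n',v[2].round(3),'min',L.min(0).round(3),'max',L.max(0).round(3),'sd',(d/np.sqrt(len(L))).round(4))
hs=T[(abs(T[:,2]-.130)<.004)]; print('housing?',np.round(hs[hs[:,1]<hs[:,1].min()+.03].mean(0),3), len(hs))
# stand top edges at z .044 for check
st=T[abs(T[:,2]-.044)<.005]; print('stand',len(st))
for n,w in (('plate',t[130:180,172:225]),('mug',t[240:270,112:140]),('syrup',t[192:216,117:146]),('cup',t[135:162,268:292])):
    q=w[w[...,2]>.015]; print(n,q.min(0).round(3),q.max(0).round(3))
E
```

```text
blocktop ((0.47742941975593567, -0.09455405175685883), (0.2287832647562027, 0.2013288289308548), 10.848196029663086) 1364 0.1376678727740004
blocktop s ((0.47991707921028137, -0.08867189288139343), (0.22392508387565613, 0.20810344815254211), 14.97153377532959) 1916 [[0.3449999988079071, -0.017000000923871994], [0.39899998903274536, -0.21799999475479126], [0.6150000095367432, -0.1599999964237213], [0.5609999895095825, 0.04100000113248825]]
s 2336 [0.492 0.023 0.284] n [ 0.108 -0.99  -0.092] min [ 0.339 -0.023  0.17 ] max [1.124 0.068 0.911] sd [0.1643 0.0588 0.0183]
t 1202 [0.443 0.021 0.307] n [-0.261  0.965 -0.019] min [ 0.319 -0.023  0.17 ] max [0.557 0.068 1.382] sd [0.1614 0.0622 0.0126]
both 3538 [0.476 0.022 0.291] n [ 0.081 -0.996 -0.035] min [ 0.319 -0.023  0.17 ] max [1.124 0.068 1.382] sd [0.1502 0.091  0.0185]
housing? [ 0.456 -0.197  0.13 ] 1368
stand 51
plate [ 0.319 -0.014  0.015] [0.842 0.281 1.382]
mug [ 0.319 -0.014  0.015] [0.411 0.472 1.382]
syrup [ 0.319 -0.014  0.016] [0.575 0.43  1.382]
cup [ 0.319 -0.152  0.015] [ 0.789 -0.014  1.382]
```

```bash
python3 - <<'E'
from h import *
C=[np.load(f'pics/{n}1.png.npz') for n in 'st']
L=[];H=[]
for c,(r0,r1,c0,c1) in zip(C,((80,235,195,305),(175,270,215,315))):
    w=cloud(c)[r0:r1,c0:c1]; ok=(c['range_z'][r0:r1,c0:c1]>.1)
    q=w[ok]
    L.append(q[(q[:,2]>.17)&(q[:,0]>.3)])
    # tight block top
    b=q[abs(q[:,2]-.14)<.005]
    H.append(b)
for l in L+[np.vstack(L)]:
    u,d,v=np.linalg.svd(l-l.mean(0),full_matrices=0); print(len(l),l.mean(0).round(3),v.round(3).tolist(),(d/len(l)**.5).round(4),l.min(0).round(3),l.max(0).round(3))
l=np.vstack(L)
for yaw in (.19,.22,.25,.28,.31):
    ex=np.array([np.cos(yaw),np.sin(yaw),0]);ey=np.array([-ex[1],ex[0],0])
    print(yaw,'lid x',np.percentile(l@ex,[1,99]).round(3),'block x',[np.percentile(b@ex,[1,99]).round(3) for b in H],'y',[np.percentile(b@ey,[1,99]).round(3) for b in H])
    for z in (.18,.22,.26,.3,.33):
        k=[x[abs(x[:,2]-z)<.012]@ey for x in L]; print('   z',z,[(len(a),np.percentile(a,[3,50,97]).round(3)) if len(a)>5 else 0 for a in k])
E
```

```text
2267 [0.473 0.023 0.265] [[0.964, 0.245, -0.1], [0.047, 0.215, 0.975], [0.26, -0.945, 0.196]] [0.0663 0.0492 0.0057] [ 0.339 -0.023  0.17 ] [0.562 0.068 0.327]
1178 [0.446 0.022 0.285] [[-0.966, -0.253, -0.054], [-0.111, 0.216, 0.97], [-0.234, 0.943, -0.237]] [0.0628 0.048  0.0066] [ 0.34  -0.023  0.17 ] [0.557 0.068 0.328]
3445 [0.464 0.023 0.271] [[0.966, 0.231, -0.113], [0.058, 0.232, 0.971], [0.251, -0.945, 0.211]] [0.0665 0.0497 0.0062] [ 0.339 -0.023  0.17 ] [0.562 0.068 0.328]
0.19 lid x [0.339 0.556] block x [array([0.346, 0.561]), array([0.344, 0.561])] y [array([-0.263, -0.089]), array([-0.262, -0.091])]
   z 0.18 [(225, array([-0.09 , -0.083, -0.063])), (80, array([-0.091, -0.085, -0.078]))]
   z 0.22 [(265, array([-0.083, -0.076, -0.056])), (72, array([-0.084, -0.078, -0.071]))]
   z 0.26 [(294, array([-0.078, -0.07 , -0.05 ])), (86, array([-0.078, -0.074, -0.065]))]
   z 0.3 [(305, array([-0.071, -0.062, -0.042])), (138, array([-0.07 , -0.064, -0.056]))]
   z 0.33 [(480, array([-0.076, -0.054, -0.041])), (343, array([-0.075, -0.054, -0.041]))]
0.22 lid x [0.337 0.554] bl
[... 1608 characters left out ...]
0.108, -0.104, -0.095]))]
   z 0.33 [(480, array([-0.116, -0.095, -0.084])), (343, array([-0.115, -0.093, -0.082]))]
0.31 lid x [0.329 0.545] block x [array([0.322, 0.539]), array([0.32 , 0.537])] y [array([-0.316, -0.142]), array([-0.315, -0.143])]
   z 0.18 [(225, array([-0.144, -0.138, -0.128])), (80, array([-0.144, -0.137, -0.129]))]
   z 0.22 [(265, array([-0.137, -0.13 , -0.121])), (72, array([-0.138, -0.13 , -0.122]))]
   z 0.26 [(294, array([-0.131, -0.125, -0.115])), (86, array([-0.131, -0.123, -0.114]))]
   z 0.3 [(305, array([-0.125, -0.118, -0.108])), (138, array([-0.124, -0.116, -0.105]))]
   z 0.33 [(480, array([-0.129, -0.108, -0.095])), (343, array([-0.128, -0.107, -0.094]))]
```

Call:
{"api": "drive_tool", "payload": {"increments": [[0,[0,0,-0.01],[0,0,0.162]],[0,[0,0,-0.01],[0,0,0.162]],[0,[0,0,-0.01],[0,0,0.162]],[0,[0,0,-0.01],[0,0,0.162]],[0,[0,0,-0.01],[0,0,0.162]],[0,[0,0,-0.01],[0,0,0.162]]], "force": 60}}

```text
time: 0.85
eef_pos: [0.1798, 0.493, 0.2993]
tool_rot: [0.0, 0.616, 0.788, -0.0]
wrist_force: [-0.5, 0.8, 0.9]
opening: -0.005
```

Call:
{"api": "drive_tool", "payload": {"increments": [[0,[-0.04,0.013,0],[0,0,0]],[0,[-0.04,0.013,0],[0,0,0]],[0,[-0.04,0.013,0],[0,0,0]],[0,[-0.04,0.013,0],[0,0,0]],[0,[-0.04,0.013,0],[0,0,0]],[0,[-0.04,0.013,0],[0,0,0]],[0,[-0.04,0.013,0],[0,0,0]],[0,[-0.04,0.013,0],[0,0,0]],[0,[-0.04,0.013,0],[0,0,0]],[0,[-0.04,0.013,0],[0,0,0]],[0,[-0.03,0.013,0],[0,0,0]],[0,[0,0,0],[0,0,0]]]}}

```text
time: 2.35
eef_pos: [0.4253, 0.1102, 0.2989]
tool_rot: [-0.0, 0.615, 0.789, -0.0]
wrist_force: [-0.2, -0.7, -0.5]
opening: -0.002
```

```bash
cat >> h.py <<'E'
ex=np.array([np.cos(.25),np.sin(.25),0]);ey=np.array([-ex[1],ex[0],0])
def st():
    s=sensors.observe(); p=s['eef_pos']; print('t',round(float(s['time']),2),'TCP',p.round(3),'ex,ey',round(p@ex,3),round(p@ey,3),'F',np.round(s['wrist_force'],2),'q',np.round(s['tool_rot'],3),'op',round(float(s['opening']),2)); return s
E
python3 - <<'E'
from h import *
st(); a=shot('scene','s2.png'); w=camera('wrist')
im=np.hstack([cv2.resize(a['color'][40:240,180:380],(400,400)),cv2.resize(w['color'],(400,400))])
cv2.imwrite('pics/c2.png',im[:,:,::-1])
E
```

```text
t 2.35 TCP [0.425 0.11  0.299] ex,ey 0.439 0.002 F [-0.19 -0.71 -0.47] q [-0.     0.615  0.789 -0.   ] op -0.0
```

View pics/c2.png

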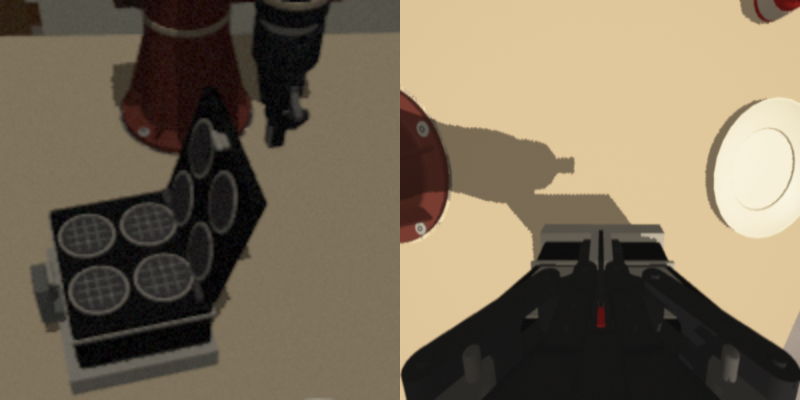

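The fingers are behind the lid and in line with the red pad, which shows at (601,317) in the wrist half of the picture. The lid still leans back. I'll approach and push slowly.

Call:
{"api": "drive_tool", "payload": {"increments": [[0,[-0.0075,0.003,0],[0,0,0]],[0,[-0.0075,0,0],[0,0,0]],[0,[-0.0075,0,0],[0,0,0]],[0,[-0.0075,0,0],[0,0,0]],[0,[-0.0075,0,0],[0,0,0]],[0,[-0.0075,0,0],[0,0,0]],[0,[-0.0025,0,0],[0,0,0]],[0,[-0.0025,0,0],[0,0,0]],[0,[-0.0025,0,0],[0,0,0]],[0,[-0.0025,0,0],[0,0,0]],[0,[-0.0025,0,0],[0,0,0]],[0,[-0.0025,0,0],[0,0,0]]]}}

```text
time: 3.95
eef_pos: [0.4422, 0.0541, 0.2993]
tool_rot: [-0.0, 0.614, 0.789, -0.0]
wrist_force: [-0.8, 1.5, 1.0]
opening: 0.003
```

Call:
{"api": "drive_tool", "payload": {"increments": [[0,[-0.003,0,0],[0,0,0]],[0,[-0.003,0,0],[0,0,0]],[0,[-0.003,0,0],[0,0,0]],[0,[-0.003,0,0],[0,0,0]],[0,[-0.003,0,0],[0,0,0]],[0,[-0.003,0,0],[0,0,0]],[0,[-0.003,0,0],[0,0,0]],[0,[-0.003,0,0],[0,0,0]]]}}

```text
time: 4.95
eef_pos: [0.4481, 0.0308, 0.2993]
tool_rot: [-0.0, 0.614, 0.789, -0.0]
wrist_force: [-0.2, 1.5, 1.0]
opening: 0.001
```

Call:
{"api": "drive_tool", "payload": {"increments": [[0,[-0.003,0,0],[0,0,0]],[0,[-0.003,0,0],[0,0,0]],[0,[-0.003,0,0],[0,0,0]],[0,[-0.003,0,0],[0,0,0]],[0,[-0.003,0,0],[0,0,0]],[0,[-0.003,0,0],[0,0,0]],[0,[-0.003,0,0],[0,0,0]],[0,[-0.003,0,0],[0,0,0]],[0,[-0.003,0,0],[0,0,0]],[0,[-0.003,0,0],[0,0,0]]]}}

```text
time: 6.2
eef_pos: [0.4555, 0.0018, 0.2993]
tool_rot: [-0.0, 0.614, 0.789, -0.0]
wrist_force: [0.2, 0.2, -0.1]
opening: 0.002
```

```bash
cat >> h.py <<'E'
def lid(n='scene'):
    c=camera(n); q=cloud(c); ok=c['range_z']>.1; q=q[ok]
    x=q@ex-.443; y=q@ey+.118; z=q[:,2]
    k=(abs(abs(x)-.095)<.012)&(z>.17)&(z<.36)&(y<.08)&(y>-.25)
    l=np.c_[y[k],z[k]]
    for zc in (.18,.2,.22,.24,.26,.28,.3,.32): 
        a=l[abs(l[:,1]-zc)<.01,0]
        if len(a)>5: print(zc,len(a),np.percentile(a,[5,50,95]).round(3))
    return c
E
python3 - <<'E'
from h import *
st(); c=lid(); cv2.imwrite('pics/c3.png',cv2.resize(c['color'][40:240,180:380],(400,400))[:,:,::-1])
E
```

```text
t 6.2 TCP [0.455 0.002 0.299] ex,ey 0.442 -0.111 F [ 0.21  0.17 -0.13] q [-0.     0.614  0.789 -0.   ] op 0.0
0.18 28 [-0.006  0.003  0.012]
0.2 25 [-0.009 -0.004  0.01 ]
0.22 26 [-0.012 -0.007  0.006]
0.24 34 [-0.015 -0.007  0.003]
0.26 35 [-0.019 -0.012 -0.   ]
0.28 39 [-0.022 -0.015 -0.002]
0.3 34 [-0.025 -0.017 -0.005]
0.32 140 [-0.026 -0.018 -0.008]
```

View pics/c3.png

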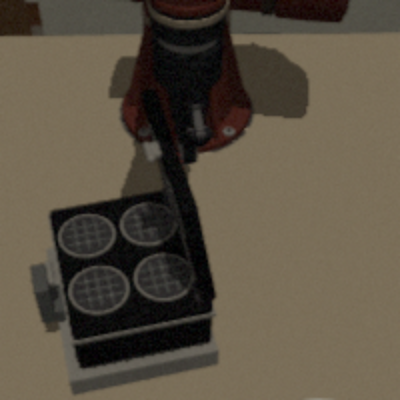

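The lid is at about 1.42 rad, which matches my geometry. I'll push on slowly.

Call:
{"api": "drive_tool", "payload": {"increments": [[0,[-0.003,0,0],[0,0,0]],[0,[-0.003,0,0],[0,0,0]],[0,[-0.003,0,0],[0,0,0]],[0,[-0.003,0,0],[0,0,0]],[0,[-0.003,0,0],[0,0,0]],[0,[-0.003,0,0],[0,0,0]],[0,[-0.003,0,0],[0,0,0]],[0,[-0.003,0,0],[0,0,0]]]}}

```text
time: 7.25
eef_pos: [0.4615, -0.0215, 0.2993]
tool_rot: [0.0, 0.614, 0.789, 0.0]
wrist_force: [0.7, 0.3, -0.3]
opening: -0.003
```

```bash
python3 - <<'E'
from h import *
st(); lid()
E
```

```text
t 7.25 TCP [ 0.461 -0.022  0.299] ex,ey 0.442 -0.135 F [ 0.71  0.32 -0.33] q [0.    0.614 0.789 0.   ] op -0.0
0.18 31 [-0.009  0.004  0.012]
0.2 30 [-0.018 -0.003  0.006]
0.22 34 [-0.023 -0.01  -0.002]
0.24 38 [-0.031 -0.018 -0.009]
0.26 41 [-0.036 -0.022 -0.014]
0.28 40 [-0.043 -0.027 -0.021]
0.3 43 [-0.049 -0.034 -0.028]
0.32 143 [-0.053 -0.044 -0.035]
```

Call:
{"api": "drive_tool", "payload": {"increments": [[0,[0,0,0],[0,0,0]],[0,[0,0,0],[0,0,0]],[0,[0,0,0],[0,0,0]],[0,[0,0,0],[0,0,0]]]}}

```text
time: 7.8
eef_pos: [0.4614, -0.0212, 0.2993]
tool_rot: [0.0, 0.614, 0.789, 0.0]
wrist_force: [0.3, 0.0, 0.2]
opening: -0.0
```

```bash
python3 - <<'E'
from h import *
st(); lid()
E
```

```text
t 7.8 TCP [ 0.461 -0.021  0.299] ex,ey 0.442 -0.135 F [0.32 0.02 0.2 ] q [0.    0.614 0.789 0.   ] op -0.0
0.18 45 [-0.012  0.002  0.009]
0.2 37 [-0.019 -0.006  0.003]
0.22 35 [-0.028 -0.012 -0.006]
0.24 47 [-0.034 -0.02  -0.012]
0.26 55 [-0.043 -0.027 -0.02 ]
0.28 55 [-0.05  -0.036 -0.028]
0.3 54 [-0.057 -0.042 -0.035]
0.32 135 [-0.061 -0.053 -0.044]
```

The lid is creeping away from the finger by itself. I'll back off a little, wait and look.

Call:
{"api": "drive_tool", "payload": {"increments": [[0,[0,0,0],[0,0,0]],[0,[0,0,0],[0,0,0]],[0,[0,0,0],[0,0,0]],[0,[0,0,0],[0,0,0]],[0,[0,0,0],[0,0,0]],[0,[0,0,0],[0,0,0]]]}}

```text
time: 8.6
eef_pos: [0.4614, -0.0213, 0.2993]
tool_rot: [0.0, 0.614, 0.789, -0.0]
wrist_force: [0.7, -0.9, -0.4]
opening: 0.0
```

```bash
python3 - <<'E'
from h import *
st(); lid()
E
```

```text
t 8.6 TCP [ 0.461 -0.021  0.299] ex,ey 0.442 -0.135 F [ 0.66 -0.87 -0.42] q [ 0.     0.614  0.789 -0.   ] op 0.0
0.18 64 [-0.016 -0.003  0.005]
0.2 67 [-0.034 -0.016 -0.008]
0.22 72 [-0.045 -0.028 -0.02 ]
0.24 81 [-0.059 -0.041 -0.033]
0.26 84 [-0.072 -0.054 -0.045]
0.28 86 [-0.083 -0.066 -0.058]
0.3 172 [-0.094 -0.084 -0.071]
```

The lid is falling freely. I'll raise the tool, wait, then look.

Call:
{"api": "drive_tool", "payload": {"increments": [[0,[0.01,0,-0.01],[0,0,0]],[0,[0,0,0],[0,0,0]],[0,[0,0,0],[0,0,0]],[0,[0,0,0],[0,0,0]],[0,[0,0,0],[0,0,0]],[0,[0,0,0],[0,0,0]],[0,[0,0,0],[0,0,0]],[0,[0,0,0],[0,0,0]],[0,[0,0,0],[0,0,0]],[0,[0,0,0],[0,0,0]],[0,[0,0,0],[0,0,0]],[0,[0,0,0],[0,0,0]]]}}

```text
time: 10.15
eef_pos: [0.4589, -0.0116, 0.3093]
tool_rot: [0.0, 0.614, 0.789, -0.0]
wrist_force: [0.4, -0.1, -0.3]
opening: 0.001
```

Call:
{"api": "drive_tool", "payload": {"increments": [[0,[0,0,0],[0,0,0]],[0,[0,0,0],[0,0,0]],[0,[0,0,0],[0,0,0]],[0,[0,0,0],[0,0,0]],[0,[0,0,0],[0,0,0]],[0,[0,0,0],[0,0,0]],[0,[0,0,0],[0,0,0]],[0,[0,0,0],[0,0,0]],[0,[0,0,0],[0,0,0]],[0,[0,0,0],[0,0,0]],[0,[0,0,0],[0,0,0]],[0,[0,0,0],[0,0,0]]]}}

```text
time: 11.65
eef_pos: [0.4589, -0.0116, 0.3093]
tool_rot: [-0.0, 0.614, 0.789, -0.0]
wrist_force: [0.2, -0.0, 0.4]
opening: -0.002
```

```bash
cat >> h.py <<'E'
def low(show=None):
    for n in ('scene','top'):
        c=camera(n); w=cloud(c); col=c['color'].astype(int); X=w@ex-.443; Y=w@ey+.208; Z=w[...,2]; ok=(c['range_z']>.1)&(abs(X)<.11)&(Y<.08)&(Y>-.11)&(Z>.15)&(Z<.23)
        red=ok&(col[...,0]>2*col[...,1]+15)&(col[...,0]>60)
        pl=ok&~red
        if red.sum()>5: print(n,'red',red.sum(),'iron xyz',X[red].mean().round(4),Y[red].mean().round(4),np.median(Z[red]).round(4),'ext',np.ptp(X[red]).round(3),np.ptp(Y[red]).round(3))
        if ok.sum()>20: print('  plane z at y=-67, slope',np.polyfit(Y[ok]+.067,Z[ok],1)[::-1].round(4))
        if show==n: cv2.imwrite('pics/low.png',cv2.resize(c['color'][40:270,150:380],(500,500))[:,:,::-1])
E
python3 - <<'E'
from h import *
st(); low('scene')
E
```

```text
t 11.65 TCP [ 0.459 -0.012  0.309] ex,ey 0.442 -0.125 F [ 0.16 -0.03  0.4 ] q [-0.     0.614  0.789 -0.   ] op -0.0
scene red 240 iron xyz -0.0017 -0.0665 0.161 ext 0.07 0.033
  plane z at y=-67, slope [0.1601 0.0033]
top red 157 iron xyz 0.0054 -0.0679 0.1598 ext 0.065 0.032
  plane z at y=-67, slope [0.1595 0.0032]
```

View pics/low.png

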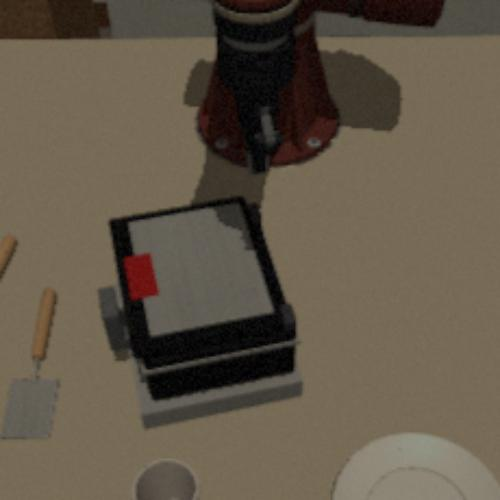

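The lid has fallen. The red pad is at iron (0,-67), as specified, and is 70x33 mm. The surface looks almost level, so the lid is only slightly ajar or shut. I'll move above the pad and lower slowly.

Call:
{"api": "drive_tool", "payload": {"increments": [[0,[-0.03,0,0],[0,0,0]],[0,[-0.03,0,0],[0,0,0]],[0,[-0.03,0,0],[0,0,0]],[0,[-0.03,0,0],[0,0,0]],[0,[-0.03,0,0],[0,0,0]],[0,[0,0,0.03],[0,0,0]],[0,[0,0,0.03],[0,0,0]],[0,[0,0,0.03],[0,0,0]],[0,[0,0,0.015],[0,0,0]],[0,[0,0,0],[0,0,0]],[0,[0,0,0],[0,0,0]]]}}

```text
time: 13.12
eef_pos: [0.4965, -0.1573, 0.2054]
tool_rot: [0.001, 0.614, 0.789, 0.0]
wrist_force: [0.7, 0.1, -0.4]
opening: -0.002
```

Call:
{"api": "drive_tool", "payload": {"increments": [[0,[0,0,0.002],[0,0,0]],[0,[0,0,0.002],[0,0,0]],[0,[0,0,0.002],[0,0,0]],[0,[0,0,0.002],[0,0,0]],[0,[0,0,0],[0,0,0]]]}}

```text
time: 13.75
eef_pos: [0.4958, -0.1569, 0.1961]
tool_rot: [-0.0, 0.614, 0.789, -0.0]
wrist_force: [0.4, -0.3, 0.7]
opening: -0.003
```

```bash
python3 - <<'E'
from h import *
st(); low(); c=camera('top'); w=cloud(c); X=w@ex-.443; Y=w@ey+.208; Z=w[...,2]
for y in (-.085,-.067,-.04,-.01,.03,.07,.085):
    k=(c['range_z']>.1)&(abs(Y-y)<.008)&(X>.06)&(X<.1); print(y,k.sum(),np.median(Z[k]).round(4))
k=(c['range_z']>.1)&(abs(X)<.018)&(abs(Y+.115)<.006);print('housing',np.median(Z[k]))
E
```

```text
t 13.75 TCP [ 0.496 -0.157  0.196] ex,ey 0.442 -0.275 F [ 0.44 -0.28  0.66] q [-0.     0.614  0.789 -0.   ] op -0.0
scene red 119 iron xyz 0.01 -0.0675 0.1607 ext 0.058 0.034
  plane z at y=-67, slope [ 0.1614 -0.0098]
  plane z at y=-67, slope [0.1596 0.0006]
-0.085 0 nan
-0.067 38 0.1599
-0.04 59 0.1593
-0.01 58 0.1604
0.03 58 0.1599
0.07 60 0.1599
0.085 62 0.1586
housing 0.6762712519754093
  return _methods._mean(a, axis=axis, dtype=dtype,
  ret = ret.dtype.type(ret / rcount)
```

The lid reads flat: z is about 0.160 from hinge to free end, so I see no 0.06 rad tilt. It may have shut with its own momentum. Either way I'll press gently and watch the force.

Call:
{"api": "drive_tool", "payload": {"increments": [[0,[0,0,0.002],[0,0,0]],[0,[0,0,0.002],[0,0,0]],[0,[0,0,0.002],[0,0,0]],[0,[0,0,0.002],[0,0,0]],[0,[0,0,0.002],[0,0,0]],[0,[0,0,0.002],[0,0,0]],[0,[0,0,0.002],[0,0,0]],[0,[0,0,0.002],[0,0,0]],[0,[0,0,0],[0,0,0]]]}}

```text
time: 15.02
eef_pos: [0.4958, -0.1569, 0.1801]
tool_rot: [-0.0, 0.614, 0.789, -0.0]
wrist_force: [0.1, -0.4, -0.5]
opening: 0.002
```

Call:
{"api": "drive_tool", "payload": {"increments": [[0,[0,0,0.001],[0,0,0]],[0,[0,0,0.001],[0,0,0]],[0,[0,0,0],[0,0,0]]]}}

```text
time: 15.4
eef_pos: [0.4958, -0.1569, 0.1782]
tool_rot: [-0.0, 0.614, 0.789, -0.0]
wrist_force: [0.7, 0.6, -1.1]
opening: -0.0
```

Call:
{"api": "drive_tool", "payload": {"increments": [[0,[0,0,0.001],[0,0,0]],[0,[0,0,0.001],[0,0,0]],[0,[0,0,0],[0,0,0]]]}}

```text
time: 15.78
eef_pos: [0.4958, -0.157, 0.1762]
tool_rot: [-0.0, 0.614, 0.789, -0.0]
wrist_force: [0.4, 0.6, 0.4]
opening: 0.003
```

Call:
{"api": "drive_tool", "payload": {"increments": [[0,[0,0,0.001],[0,0,0]],[0,[0,0,0.001],[0,0,0]],[0,[0,0,0],[0,0,0]]]}}

```text
time: 16.15
eef_pos: [0.4958, -0.1569, 0.1742]
tool_rot: [-0.0, 0.614, 0.789, -0.0]
wrist_force: [-0.0, 0.2, 0.5]
opening: -0.003
```

Call:
{"api": "drive_tool", "payload": {"increments": [[0,[0,0,0.001],[0,0,0]],[0,[0,0,0],[0,0,0]]]}}

```text
time: 16.4
eef_pos: [0.4958, -0.157, 0.1733]
tool_rot: [-0.0, 0.614, 0.789, -0.0]
wrist_force: [-1.2, -0.5, 0.3]
opening: 0.003
```

Call:
{"api": "drive_tool", "payload": {"increments": [[0,[0,0,0.001],[0,0,0]],[0,[0,0,0.001],[0,0,0]],[0,[0,0,0],[0,0,0]]]}}

```text
time: 16.77
eef_pos: [0.4958, -0.1569, 0.1712]
tool_rot: [-0.0, 0.614, 0.789, -0.0]
wrist_force: [-0.8, 0.6, -0.3]
opening: 0.0
```

Call:
{"api": "drive_tool", "payload": {"increments": [[0,[0,0,0.001],[0,0,0]],[0,[0,0,0],[0,0,0]]]}}

```text
time: 17.02
eef_pos: [0.4958, -0.157, 0.1702]
tool_rot: [-0.0, 0.614, 0.789, -0.0]
wrist_force: [0.2, 0.2, -0.1]
opening: 0.0
```

Call:
{"api": "drive_tool", "payload": {"increments": [[0,[0,0,0.0005],[0,0,0]],[0,[0,0,0],[0,0,0]]]}}

```text
time: 17.27
eef_pos: [0.4959, -0.157, 0.1698]
tool_rot: [-0.0, 0.614, 0.789, -0.0]
wrist_force: [0.7, -0.3, -0.0]
opening: -0.002
```

Call:
{"api": "drive_tool", "payload": {"increments": [[0,[0,0,0.0005],[0,0,0]],[0,[0,0,0.0005],[0,0,0]],[0,[0,0,0],[0,0,0]]]}}

```text
time: 17.65
eef_pos: [0.4958, -0.1569, 0.1687]
tool_rot: [-0.0, 0.614, 0.789, -0.0]
wrist_force: [-0.2, -0.5, -0.1]
opening: -0.001
```

Call:
{"api": "drive_tool", "payload": {"increments": [[0,[0,0,0.0005],[0,0,0]],[0,[0,0,0],[0,0,0]]]}}

```text
time: 17.9
eef_pos: [0.4959, -0.1569, 0.1683]
tool_rot: [-0.0, 0.614, 0.789, -0.0]
wrist_force: [0.1, -1.2, 0.8]
opening: 0.001
```

Call:
{"api": "drive_tool", "payload": {"increments": [[0,[0,0,0.0005],[0,0,0]],[0,[0,0,0],[0,0,0]]]}}

```text
time: 18.15
eef_pos: [0.4959, -0.157, 0.1678]
tool_rot: [-0.0, 0.614, 0.789, -0.0]
wrist_force: [-0.2, 0.4, 0.0]
opening: -0.001
```

Call:
{"api": "drive_tool", "payload": {"increments": [[0,[0,0,0.0005],[0,0,0]],[0,[0,0,0],[0,0,0]]]}}

```text
time: 18.4
eef_pos: [0.4959, -0.157, 0.1673]
tool_rot: [-0.0, 0.614, 0.789, -0.0]
wrist_force: [-0.3, -0.2, -0.5]
opening: 0.005
```

Call:
{"api": "drive_tool", "payload": {"increments": [[0,[0,0,0.0005],[0,0,0]],[0,[0,0,0],[0,0,0]]]}}

```text
time: 18.65
eef_pos: [0.4959, -0.157, 0.1669]
tool_rot: [0.0, 0.614, 0.789, -0.0]
wrist_force: [0.2, 0.9, -0.2]
opening: -0.001
```

```bash
python3 - <<'E'
from h import *
st(); low(); w=camera('wrist'); a=camera('scene')
im=np.hstack([cv2.resize(a['color'][90:250,190:310],(300,400)),cv2.resize(w['color'],(500,400))])
cv2.imwrite('pics/c4.png',im[:,:,::-1])
E
```

```text
t 18.65 TCP [ 0.496 -0.157  0.167] ex,ey 0.442 -0.275 F [ 0.24  0.87 -0.18] q [ 0.     0.614  0.789 -0.   ] op -0.0
scene red 66 iron xyz 0.0153 -0.0687 0.1607 ext 0.04 0.033
  plane z at y=-67, slope [ 0.162 -0.015]
  plane z at y=-67, slope [0.1596 0.0011]
```

View pics/c4.png

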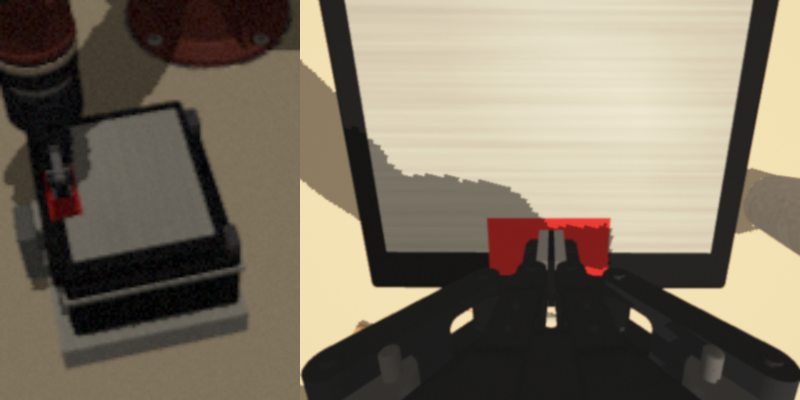

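The fingers are right above the red pad at about (550,255) in the wrist half. I'll keep lowering.

Call:
{"api": "drive_tool", "payload": {"increments": [[0,[0,0,0.0005],[0,0,0]],[0,[0,0,0.0005],[0,0,0]],[0,[0,0,0],[0,0,0]]]}}

```text
time: 19.23
eef_pos: [0.496, -0.157, 0.1667]
tool_rot: [0.0, 0.614, 0.789, 0.0]
wrist_force: [-2.8, 1.5, 11.0]
opening: -0.0
```

Call:
{"api": "drive_tool", "payload": {"increments": [[0,[0,0,0.0005],[0,0,0]],[0,[0,0,0],[0,0,0]]]}}

```text
time: 19.48
eef_pos: [0.496, -0.157, 0.1667]
tool_rot: [0.001, 0.614, 0.789, 0.0]
wrist_force: [-5.3, 2.5, 16.7]
opening: -0.003
```

Call:
{"api": "drive_tool", "payload": {"increments": [[0,[0,0,0.0005],[0,0,0]],[0,[0,0,0],[0,0,0]]]}}

```text
time: 19.73
eef_pos: [0.496, -0.157, 0.1666]
tool_rot: [0.001, 0.614, 0.789, 0.0]
wrist_force: [-6.4, 2.9, 22.3]
opening: 0.001
```

That is rigid contact, about 11 N per commanded mm, so the lid is on its hard stop. 22 N is slightly above target, so I'll ease off and hold at about 15 N.

Call:
{"api": "drive_tool", "payload": {"increments": [[0,[0,0,-0.0006],[0,0,0]],[0,[0,0,0],[0,0,0]]]}}

```text
time: 19.98
eef_pos: [0.496, -0.157, 0.1667]
tool_rot: [0.001, 0.614, 0.789, 0.0]
wrist_force: [-4.5, 2.8, 16.4]
opening: 0.001
```

Call:
{"api": "drive_tool", "payload": {"increments": [[0,[0,0,0],[0,0,0]],[0,[0,0,0],[0,0,0]],[0,[0,0,0],[0,0,0]],[0,[0,0,0],[0,0,0]],[0,[0,0,0],[0,0,0]],[0,[0,0,0],[0,0,0]],[0,[0,0,0],[0,0,0]],[0,[0,0,0],[0,0,0]]]}}

```text
time: 20.98
eef_pos: [0.496, -0.157, 0.1667]
tool_rot: [0.001, 0.614, 0.789, 0.0]
wrist_force: [-5.1, 2.5, 15.7]
opening: 0.001
```

```bash
python3 - <<'E'
from h import *
st(); low()
E
```

```text
t 20.98 TCP [ 0.496 -0.157  0.167] ex,ey 0.442 -0.275 F [-5.12  2.5  15.75] q [0.001 0.614 0.789 0.   ] op 0.0
scene red 69 iron xyz 0.0159 -0.068 0.161 ext 0.038 0.033
  plane z at y=-67, slope [ 0.1618 -0.0139]
  plane z at y=-67, slope [ 0.16   -0.0032]
```

Call:
{"api": "drive_tool", "payload": {"increments": [[0,[0,0,-0.002],[0,0,0]],[0,[0,0,-0.005],[0,0,0]],[0,[0,0,-0.02],[0,0,0]],[0,[0,0,-0.04],[0,0,0]],[0,[0,0,-0.04],[0,0,0]],[0,[0.04,0,0],[0,0,0]],[0,[0.04,0,0],[0,0,0]],[0,[0.04,0,0],[0,0,0]],[0,[0.04,0,0],[0,0,0]],[0,[0,0,0],[0,0,0]],[0,[0,0,0],[0,0,0]],[0,[0,0,0],[0,0,0]]]}}

```text
time: 22.58
eef_pos: [0.4568, -0.0027, 0.2724]
tool_rot: [0.0, 0.614, 0.789, -0.0]
wrist_force: [-0.4, -0.6, 0.7]
opening: -0.001
```

```bash
python3 - <<'E'
from h import *
st(); low('scene'); c=camera('scene'); a=np.load('pics/s1.png.npz')['color'].astype(int); b=c['color'].astype(int)
d=(abs(a-b).sum(2)>90); print([(n,d[s].sum()) for n,s in dict(spatula=np.s_[170:245,148:178],spoon=np.s_[148:190,130:160],cup=np.s_[248:290,210:243],plate=np.s_[240:315,302:386],syrup=np.s_[175:222,400:436],jam=np.s_[226:260,408:440],mug=np.s_[140:180,388:420]).items()])
E
```

```text
t 22.57 TCP [ 0.457 -0.003  0.272] ex,ey 0.442 -0.116 F [-0.43 -0.57  0.7 ] q [ 0.     0.614  0.789 -0.   ] op -0.0
scene red 241 iron xyz -0.0019 -0.0667 0.161 ext 0.07 0.033
  plane z at y=-67, slope [0.1601 0.0033]
top red 127 iron xyz 0.0098 -0.068 0.1604 ext 0.064 0.032
  plane z at y=-67, slope [0.1596 0.0032]
[('spatula', np.int64(0)), ('spoon', np.int64(0)), ('cup', np.int64(0)), ('plate', np.int64(0)), ('syrup', np.int64(0)), ('jam', np.int64(0)), ('mug', np.int64(0))]
```

View pics/low.png

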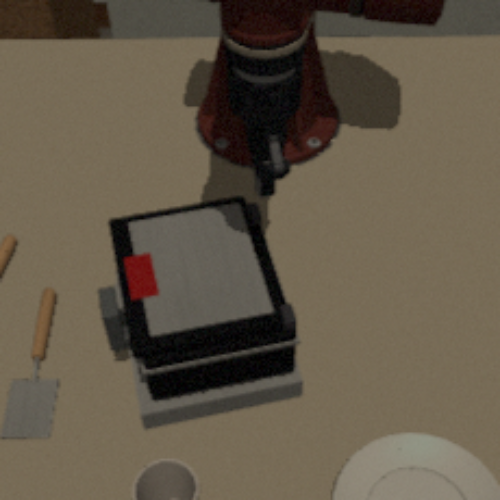

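The lid is flat and the bystanders haven't changed, so I'm handing in.

```bash
python3 -c "
from h import *
ticket.job_done(); st()"
```

```text
the job is handed in; nothing more can be done
the job is handed in; nothing more can be done
```

The waffle maker is closed and the job is handed in; it reports no verdict. I pushed the lid slowly over past upright from behind. At about 1.25 rad it left the fingers by itself and fell freely. I then pressed the red pad and held about 16 N for just over a second, then let go and backed off. The run had used about 23 s of the 62 s by then.

Last checks:
- **Lid:** it is flat, with a slope of about 0.003. The pad is where it should be in plan and reads 4–5 mm lower than the given height for a shut lid, as did the block top earlier. Under pressure the contact was rigid, so the lid was on its hard stop.
- **Robot:** it is clear of the lid, with wrist force at noise level.
- **Bystanders:** none of the seven shows any change in the scene picture.

Two things did not go as described:
- **Catch:** the lid already read flat after its fall, before I pressed. I never saw the 0.06 rad ajar rest or felt a snap, so it probably went past the catch on its own momentum.
- **Force:** the wrist force peaked briefly at about 22–23 N, above the requested 20 N and at or just over the 22 N you set for the lowered lid. It stayed below the 30 N failure limit, and I eased off at once.

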